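Unbolt the sample safe

ROBOT

A 6-joint arm with a two-finger parallel gripper is mounted at the origin on the work surface. World frame = base frame: x ahead of the robot, y to its left, z up, the work surface at z = 0. Lengths are in m, angles in rad, forces in N, time in s.
With the tool pointing down it reaches from about 0.375 to 0.975 m from the base axis. Payload 3.8 kg.
Tool frame: the origin (TCP) lies between the finger pads; the fingertips stand 14 mm ahead of it and the grasp point (between the pads) lies 5 mm behind it; z points along the fingers, x is the direction in which the jaws open and shut, and the axes are right-handed (so a half turn about z gives the same grasp; the last joint's range is limited). The gripper opens to 85 mm and grips with 20 to 120 N. Pads are 22 mm wide; open, the fingers measure 114 mm over their backs; the gripper's body (76 mm by 85 mm) begins 54 mm behind the grasp point. The pads swing forward as they close: fully open they stand 13 mm farther back than shut.
Start: joints at [1.098, 0.264, 1.604, -0, 1.274, -0.037], TCP at [0.285, 0.612, 0.245] pointing down, gripper open.
Joint ranges: [-2.63, 2.63], [-0.94, 2.18], [0.31, 2.57], [-1.31, 4.45], [0, 2.66], [-2.55, 2.55]. Speed limits (rad/s): [2.57, 2.57, 3.14, 3.14, 3.14, 3.14].

INTERFACE

Orientations are given as a unit quaternion [x, y, z, w].
In Python, from workcell import sense, camera, job_done gives the robot as it stands. The module is installed in compiled form; this text tells all that it offers.
- The arm moves only by the tool apply_moves, never from a script. Its argument "rows" is a list that holds one entry, the list of rows, each a list of 5 numbers: the opening, from -1 (shut) to 1 (fully open), then the shift along the tool's x, y, z in mm, then the turn about the tool's z in rad. In form: [[[jaw, dx, dy, dz, yaw], ...]]. A call has 1 to 12 rows; each row shifts and turns the commanded pose from where the row before left it, along the tool's axes as they then stand; what a row does not reach is not made up. A row lasts 1/12 s, in which the tool goes at most 41.7 mm and 7.16 degrees, less where a joint would pass 70% of its speed; a pose out of reach is approached as far as the arm can. A call is refused whole if a number of a shift passes 41.7 or a number of a turn 0.125, either way. A call with a gripper value outside its range is refused whole. The fingers move at their own pace and stop on an object; "force" is the grip in N (left out, the last holds). Time passes only in rows, so rows that do not move let the fingers close. It gives the time, the measured TCP pose, the force and the opening at its end, in the units of the state.
- sense(): the state, without advancing time (a new reading comes with each control period).
- camera(name): name is "side" or "top" or "wrist"; returns a dict with "image" (420x560x3 uint8, red, green, blue), "fovy" (degrees; the focal length in pixels is half the picture's height over the tangent of half this angle, whatever the lens; pixels are square), "cx", "cy" (the principal point, pixels), "D" ([k1, k2, p1, p2, k3] as OpenCV has them; the pictures are not rectified), "world_to_cam" (4x4, takes a point from world to camera coordinates). Camera axes: x right, y down, z forward; pixel columns grow to the right and rows downward; lengths in m; the calibration is good to about 2 mm. A picture is of the moment at which its call begins. There is no depth.
- job_done(): hands the job in, once; it reports no verdict.
The state is a dict: "time_s": time; "joint_positions": joint angles; "qd": joint speeds; "effort": joint torques, N m; "position": TCP position; "eef_rot": TCP orientation; "wrist_force": force on the tool from outside, world axes, zero at the start; "wrist_torque": the same for the moment, N m; "opening": finger opening in m.
Only numpy, scipy, OpenCV 4.12 (cv2) and the standard library are available. Lean on these libraries where they do the work, as an engineer would, in place of code of your own. Each camera call takes 0.05 s, during which the arm holds its last target.

TASK

Unbolt the lid of the grey sample safe: press the yellow spring catch down with one fingertip and, keeping it down, push the blue bolt knob with the other fingertip, drawing the bolt out of its keeper, until the bolt is fully open at the far end of its travel. Then let go so that the catch springs back up behind the bolt, and take the hand clear. Nothing needs gripping: leave the bottle, the tip box and the jar where they stand.

Things in the scene. Friction and masses are not known exactly. Their poses are not given: they have to be found in the camera images.
- safe: Grey steel box, screwed down, 180 (x) by 250 (y) by 85 mm high to its white lid's top; origin at the centre of its underside. On the lid the bolt lies along y on the line x = -29 mm, the yellow catch on x = +29 mm. By eye: a grey end rail with the keeper strap is at the -y end; catch and lid hinges are on the +x side. Bolt straps and catch end guides rise at most 20 mm above the lid.
- bolt (a joint): Travel of the sliding bolt in m, 0 (shut, nose in its keeper at the safe's -y end) to 0.046 (fully open, stop), growing towards the safe's +y. It starts at 0 to 7 mm, free to move until an arm on the bolt meets the catch's first tooth at 9 mm. Three teeth of the catch, 12 mm apart, block it at 9, 21 and 33 mm unless the catch is pressed at least 5.5 mm; past 41 mm the catch can spring up behind it and locks it open. It stays where it is left; sliding takes about 3 N.
- bolt_knob (a point): Centre of the top of the blue bolt knob, 49 mm above the lid; the knob is 26 mm wide (safe's x), 14 mm thick (safe's y) and reaches from 9 to 49 mm above the lid. It is pushed on its -y face, 7 mm towards the safe's -y from this point. Behind that face only the bolt bar lies below, its top 9 mm above the lid. The point moves with the bolt: with the bolt shut it is at x = -29, y = -23 mm of the safe.
- catch (a joint): Press of the spring catch in m, 0 (up) to 0.009 (fully down). It moves straight down; the spring pushes back with 4 N at the top and 8 N at the bottom, and returns it when let go.
- catch_top (a point): Centre of the top of the yellow catch bar, which is 24 mm wide (safe's x) and 120 mm long (safe's y): at x = +29, y = -15 mm of the safe, 32 mm above the lid when up, 23 mm when fully down. It may be pressed anywhere along its length, and a fingertip may slide along it. The gap between the bar and the bolt knob is 33 mm across; the bolt's arm and the catch's teeth lie there, below 19 mm above the lid.
- bottle: Bystander: white reagent bottle, 48 mm across, 105 mm high, standing loose on the bench; origin at the centre of its underside.
- tip_box: Bystander: blue pipette-tip box with a clear lid, 68 by 92 mm, 59 mm high, loose; origin at the centre of its underside.
- jar: Bystander: small yellow jar with a blue cap, 60 mm across, 75 mm high, loose; origin at the centre of its underside.

How it is judged:
On the way:
1. a finger holds the catch down while a finger pushes the bolt past the first tooth (value of joint catch above 0.005 m and value of joint bolt above 0.011 m and contact force between the fingers and catch above 0.5 N and contact force between the fingers and bolt above 0.3 N), for 0.05 s.
At the end, for the whole second after the job is handed in: The bolt is open (joint over 41 of 46 mm) and at rest, the catch is back up (pressed less than 2 mm), the bottle, tip box and jar stand within 20 mm of where they were (value of joint bolt above 0.041 m and value of joint catch below 0.002 m and velocity of joint bolt between -0.005 and 0.005 m/s and distance of each of bottle, tip_box, jar from where it was at the start of the episode below 0.02 m); the robot touches nothing.
It fails at once if the reagent bottle is moved more than 20 mm, lifted or tipped (distance of bottle from where it was at the start of the episode above 0.02 m or angle between bottle's own z axis and vertical above 0.3 rad).
It fails at once if the tip box is moved more than 20 mm, lifted or tipped (distance of tip_box from where it was at the start of the episode above 0.02 m or angle between tip_box's own z axis and vertical above 0.3 rad).
It fails at once if the yellow jar is moved more than 20 mm, lifted or tipped (distance of jar from where it was at the start of the episode above 0.02 m or angle between jar's own z axis and vertical above 0.3 rad).
It also fails if it takes over 38 s, if anything falls off the work surface, if the arm or the gripper's body presses on something with over 40 N, if the wrist force passes 120 N, or if a joint passes its speed limit or range.

## Working session

There is one attempt and no reset: what is moved stays moved. The work goes in short steps, Python scripts to look and compute and a tool call to move; the robot and the scene stay as the last step left them, time stands still between calls to the robot, and variables do not carry over. Pictures are saved under pics/ and viewed, and the job is handed in when it is done.

Besides the shell and the picture viewer there is one more tool, called after "Request:" as name(argument=value, ...) on one line, values as JSON. apply_moves: Moves the arm, as the interface text tells. Its arguments: {"type":"object","properties":{"rows":{"type":"array","items":{"type":"array","items":{"type":"array","items":{"type":"number"}}}},"force":{"type":"number"}},"required":["rows"]}

```bash
mkdir -p pics; python3 - <<'E'
from workcell import sense,camera
import cv2,numpy as np,pickle
print(sense())
d={}
for n in ["side","top","wrist"]:
    c=camera(n);d[n]=c;cv2.imwrite(f"pics/{n}0.png",c["image"][:,:,::-1])
    print(n,c["fovy"],c["cx"],c["cy"],c["D"],np.round(c["world_to_cam"],3).tolist())
pickle.dump(d,open("c0.pkl","wb"))
E
```

```text
{'time_s': 0.0, 'joint_positions': array([ 1.09809753e+00,  2.64774528e-01,  1.60538784e+00, -2.19806342e-05,
        1.27368431e+00, -3.68899578e-02]), 'qd': array([-0.00144703, -0.00104529, -0.00049152, -0.00107074, -0.00014701,
       -0.00018723]), 'effort': array([-1.18496168e-04, -5.15123677e+01, -3.67306530e+01, -1.83762777e-04,
        1.30942982e-02, -2.56528648e-05]), 'position': array([0.28462921, 0.61128086, 0.24394011]), 'eef_rot': array([ 8.43248515e-01,  5.37522717e-01, -9.66734518e-04,  5.79390426e-04]), 'wrist_force': array([0.09645961, 0.79703094, 0.64595288]), 'wrist_torque': array([ 0.01271149,  0.00617718, -0.0218856 ]), 'opening': 0.08567917299999157}
side 56.510904390196316 279.6830380690452 205.89486440876078 [-0.02197021  0.          0.          0.          0.        ] [[0.971, -0.238, -0.001, -0.576], [-0.124, -0.502, -0.856, 0.203], [0.203, 0.832, -0.517, 0.799], [0.0, 0.0, 0.0, 1.0]]
top 46.33391217584682 282.7497773255697 208.620964739086 [-0.0079314  0.         0.         0.         0.       ] [[-0.011, -1.0, 0.003, 0.074], [-0.99, 0.01, -0.144, 0.611], [0.144, -0.005, -0.99, 1.27], [0.0, 0.0, 0.0, 1.0]]
wrist 68.15767634378791 281.6383917425204 209.28692559572656 [0.01443219 0.         0.         0.         0.        ] [[0.422, 0.907, -0.001, -0.674], [0.858, -0.399, 0.322, -0.041], [0.291, -0.137, -0.947, 0.38], [0.0, 0.0, 0.0, 1.0]]
```

View pics/side0.png

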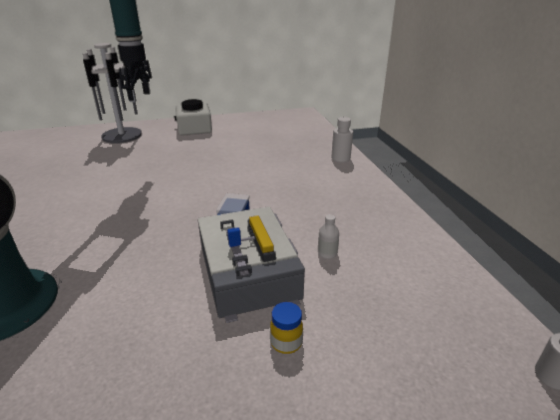

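View pics/top0.png

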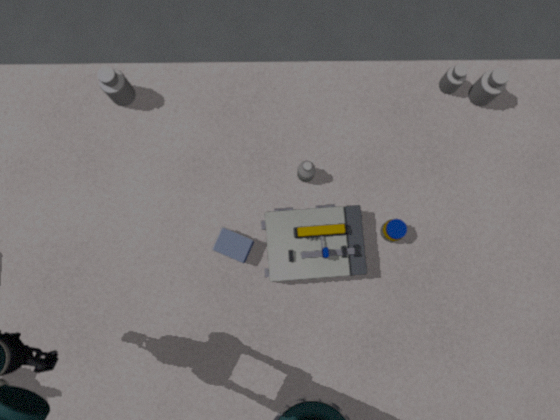

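View pics/wrist0.png

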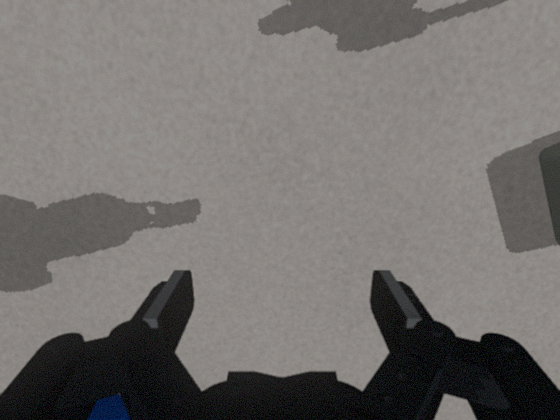

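```bash
cat > h.py <<'E'
import cv2,numpy as np
def K(c):
    f=c["image"].shape[0]/2/np.tan(np.radians(c["fovy"]/2)); return np.array([[f,0,c["cx"]],[0,f,c["cy"]],[0,0,1]])
def ray(c,p):
    u=cv2.undistortPoints(np.array([[p]],float),K(c),np.array(c["D"],float))[0,0]
    M=np.array(c["world_to_cam"]);R,t=M[:3,:3],M[:3,3]
    return -R.T@t, R.T@np.array([u[0],u[1],1])
def onz(c,p,z):
    o,d=ray(c,p); return o+d*(z-o[2])/d[2]
def proj(c,P):
    M=np.array(c["world_to_cam"]); return cv2.projectPoints(np.array(P,float).reshape(-1,3),cv2.Rodrigues(M[:3,:3])[0],M[:3,3],K(c),np.array(c["D"],float))[0][:,0]
def masks(c):
    h=cv2.cvtColor(c["image"],cv2.COLOR_RGB2HSV)
    return dict(yel=cv2.inRange(h,(18,150,80),(35,255,255)),blue=cv2.inRange(h,(105,170,60),(130,255,255)))
E
python3 - <<'E'
from h import *
import pickle
d=pickle.load(open("c0.pkl","rb"))
for n in ["top","side"]:
    c=d[n]
    for k,m in masks(c).items():
        cs=cv2.findContours(m,0,1)[0]
        for q in cs:
            if cv2.contourArea(q)<15: continue
            r=cv2.minAreaRect(q); print(n,k,np.round(r[0],1),np.round(r[1],1),round(r[2],1),q[:,0].min(0),q[:,0].max(0))
            if n=="top":
                b=cv2.boxPoints(r); z=.117 if k=="yel" else .134
                print(np.round([onz(c,p,z)[:2] for p in b],4).tolist(), np.round(onz(c,r[0],z),4))
    if n=="top":
        im=c["image"][190:295,200:420]
    else: im=c["image"][180:360,180:360]
    cv2.imwrite(f"pics/{n}_z.png",cv2.resize(im[:,:,::-1],None,fx=3.3,fy=3.3,interpolation=2))
E
```

```text
top yel [320.6 230.1] [ 9.3 47.4] 85.6 [297 224] [344 235]
[[0.553, 0.0341], [0.561, -0.0851], [0.5376, -0.0862], [0.5297, 0.0326]] [ 0.5453 -0.0261  0.117 ]
top yel [387.1 232.3] [19.3  7.4] 68.7 [383 222] [394 240]
[[0.5574, -0.1764], [0.564, -0.194], [0.5184, -0.2097], [0.5119, -0.1922]] [ 0.5379 -0.1931  0.117 ]
top blue [325.5 252. ] [8. 5.] 90.0 [323 248] [328 256]
[[0.4992, -0.0296], [0.499, -0.0419], [0.4794, -0.0415], [0.4795, -0.0292]] [ 0.4893 -0.0355  0.134 ]
top blue [396. 229.] [18. 18.] 90.0 [387 220] [405 238]
[[0.5671, -0.1904], [0.5666, -0.2353], [0.5218, -0.2332], [0.5222, -0.1886]] [ 0.5444 -0.2119  0.134 ]
side yel [285.4 332.3] [30.7 17.6] 5.7 [271 322] [301 341]
side yel [261.  233.5] [39.1 11.6] 66.0 [249 216] [272 252]
side blue [286.5 315.5] [27. 27.] 90.0 [273 302] [300 329]
side blue [233.5 237.5] [17. 11.] 90.0 [228 229] [239 246]
```

View pics/top_z.png

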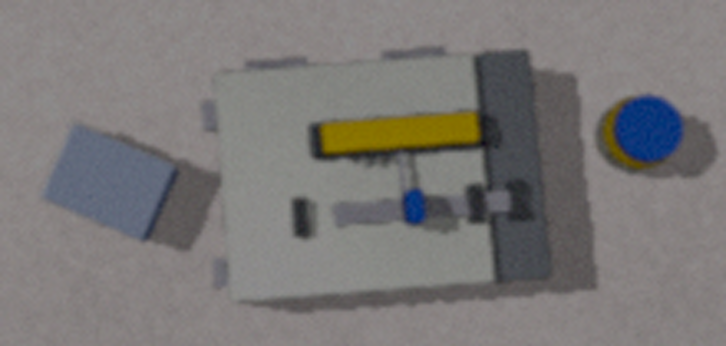

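View pics/side_z.png

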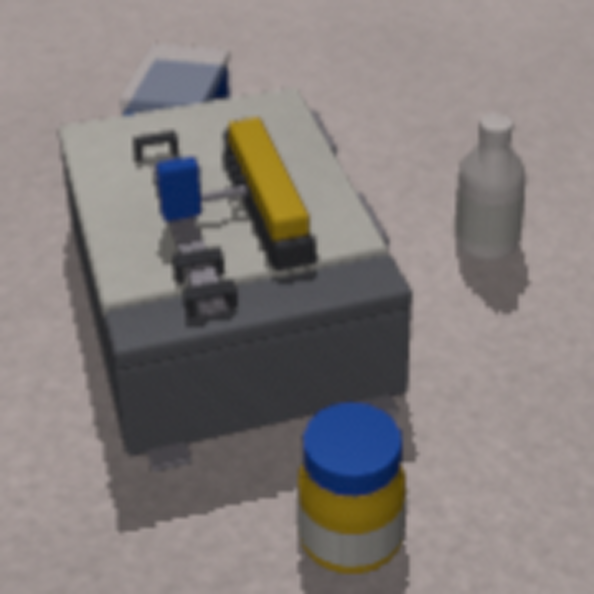

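Request:
apply_moves(rows=[[[0.06,0,0,0,0.107],[0.06,0,0,0,0.107],[0.06,0,0,0,0.107],[0.06,0,0,0,0.107],[0.06,0,0,0,0.107],[0.06,0,0,0,0.107],[0.06,0,0,0,0.107],[0.06,0,0,0,0.107],[0.06,0,0,0,0.107],[0.06,0,0,0,0.105],[0.06,0,0,0,0],[0.06,0,0,0,0]]], force=20)

```text
time_s: 1.15
position: [0.2848, 0.6117, 0.2449]
eef_rot: [0.999, 0.035, -0.0, 0.0]
wrist_force: [0.8, 0.7, 0.2]
opening: 0.0455
```

```bash
cat > st.py <<'E'
from workcell import sense
import numpy as np,sys
from scipy.spatial.transform import Rotation as Ro
s=sense();R=Ro.from_quat(s["eef_rot"]).as_matrix()
print(s["time_s"],s["position"],"xang",np.degrees(np.arctan2(R[1,0],R[0,0])),"tilt",R[:,2],s["opening"],s["wrist_force"])
if len(sys.argv)>1:
    t=np.array([float(v) for v in sys.argv[1:4]]);print("tool shift mm",R.T@(t-s["position"])*1000)
E
python3 st.py 0.519 -0.068 0.235
```

```text
1.15 [0.28483939 0.61170538 0.24485134] xang 4.006964329312603 tilt [-3.17309247e-04 -6.51081026e-04 -9.99999738e-01] 0.045481393594163484 [0.76259759 0.69706873 0.16060232]
tool shift mm [186.09550848 694.40022277  10.21957983]
```

Request:
apply_moves(rows=[[[0.06,10.3,38.6,0,0],[0.06,10.3,38.6,0,0],[0.06,10.3,38.6,0,0],[0.06,10.3,38.6,0,0],[0.06,10.3,38.6,0,0],[0.06,10.3,38.6,0,0],[0.06,10.3,38.6,0,0],[0.06,10.3,38.6,0,0],[0.06,10.3,38.6,0,0],[0.06,10.3,38.6,0,0],[0.06,10.3,38.6,0,0],[0.06,10.3,38.6,0,0]]])

```text
time_s: 2.15
position: [0.4394, 0.1562, 0.2455]
eef_rot: [0.999, 0.035, 0.0, -0.0]
wrist_force: [-0.1, 0.2, 0.0]
opening: 0.0452
```

Request:
apply_moves(rows=[[[0.06,10.3,38.6,0,0],[0.06,10.3,38.6,0,0],[0.06,10.3,38.6,0,0],[0.06,10.3,38.6,0,0],[0.06,10.3,38.6,0,0],[0.06,10.3,38.6,0,0],[0.06,0,0,0,0],[0.06,0,0,0,0],[0.06,0,0,0,0]]])

```text
time_s: 2.9
position: [0.5161, -0.0688, 0.245]
eef_rot: [0.999, 0.034, -0.0, -0.0]
wrist_force: [-0.3, 1.0, -0.3]
opening: 0.0452
```

```bash
python3 st.py 0.519 -0.068 0.235; python3 - <<'E'
from workcell import camera
import cv2,pickle
d={}
for n in ["side","top","wrist"]:
    c=camera(n);d[n]=c;cv2.imwrite(f"pics/{n}1.png",c["image"][:,:,::-1])
pickle.dump(d,open("c1.pkl","wb"))
E
```

```text
2.9 [ 0.51606222 -0.068817    0.2449919 ] xang 3.8579280790675305 tilt [-8.54901077e-04  7.81534307e-04 -9.99999329e-01] 0.04517381302572514 [-0.31209555  1.02898909 -0.3405069 ]
tool shift mm [ 2.99409283 -0.60912471  9.99001817]
```

View pics/wrist1.png

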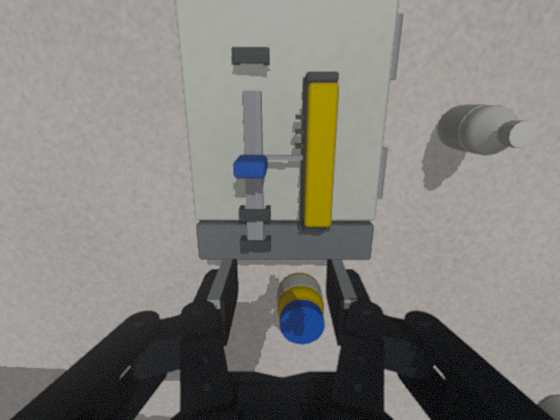

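View pics/side1.png

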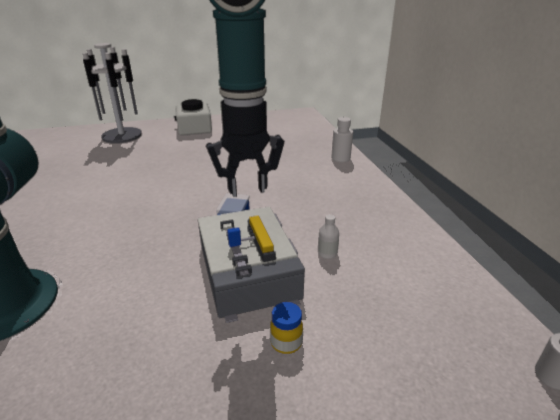

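```bash
python3 - <<'E'
from h import *
import pickle
d=pickle.load(open("c1.pkl","rb"))
c=d["wrist"]
for k,m in masks(c).items():
    for q in cv2.findContours(m,0,1)[0]:
        if cv2.contourArea(q)<100: continue
        r=cv2.minAreaRect(q); print(k,np.round(r[0],1),np.round(r[1],1),round(r[2],1))
        z=.117 if k=="yel" else .134
        print(np.round([onz(c,p,z)[:2] for p in cv2.boxPoints(r)],4).tolist(),np.round(onz(c,r[0],z),4))
# predicted catch/knob corners from top estimate
a=np.radians(3.8);R=np.array([[np.cos(a),-np.sin(a)],[np.sin(a),np.cos(a)]]);o=np.array([.5154,-.0131])
def W(x,y,z): return [*(o+R@[x,y]),z]
im=c["image"][:,:,::-1].copy()
P=[W(17,0,0)]
P=[W(.001*x,.001*y,.117) for x in(17,41) for y in(-75,45)]+[W(.001*x,.001*y,.134) for x in(-42,-16) for y in(-30,-16)]+[W(.001*x,.001*y,.085) for x in(-90,90) for y in(-125,125)]
for p in proj(c,P): cv2.circle(im,tuple(int(v) for v in np.round(p)),2,(0,0,255),-1)
cv2.imwrite("pics/w1p.png",cv2.resize(im[0:300,130:430],None,fx=2,fy=2))
E
```

```text
yel [299.4 299.2] [26.7 44.7] 86.0
[[0.5162, -0.15], [0.5582, -0.1437], [0.5633, -0.1734], [0.52, -0.18]] [ 0.5394 -0.1615  0.117 ]
yel [319.5 154. ] [ 29.8 145.1] 2.9
[[0.5342, -0.0854], [0.5291, 0.0334], [0.5518, 0.0339], [0.5607, -0.085]] [ 0.5437 -0.0212  0.117 ]
blue [302.4 323.4] [39.9 43.5] 56.3
[[0.5152, -0.1726], [0.546, -0.1445], [0.5702, -0.1789], [0.5388, -0.2092]] [ 0.5425 -0.1758  0.134 ]
blue [249. 169.] [16. 30.] 90.0
[[0.4761, -0.0287], [0.4992, -0.0271], [0.4998, -0.0397], [0.4763, -0.0414]] [ 0.4878 -0.0342  0.134 ]
```

View pics/w1p.png

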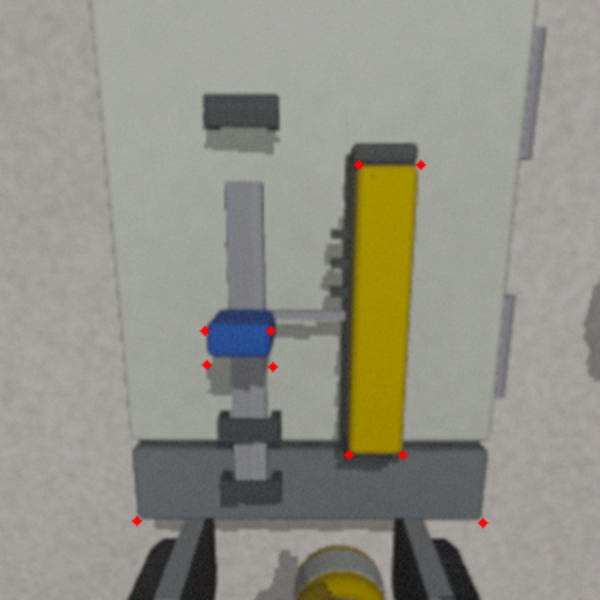

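Request:
apply_moves(rows=[[[0.06,2,0,10,0],[0.06,0,0,20,0],[0.06,0,0,20,0],[0.06,0,0,20,0],[0.06,0,0,10,0],[0.06,0,0,5,0],[0.06,0,0,0,0],[0.06,0,0,0,0]]])

```text
time_s: 3.72
position: [0.5188, -0.0685, 0.1607]
eef_rot: [0.999, 0.034, 0.0, 0.0]
wrist_force: [-0.7, -0.2, 0.7]
opening: 0.0457
```

```bash
python3 st.py 0.518 -0.068 0.14; python3 - <<'E'
from workcell import camera
import cv2,pickle
d={}
for n,s in [("side",(150,190)),("wrist",(60,140))]:
    c=camera(n);d[n]=c
    im=c["image"][:,:,::-1]
    if n=="side": im=cv2.resize(im[150:310,160:340],None,fx=3.5,fy=3.5,interpolation=2)
    cv2.imwrite(f"pics/{n}2.png",im)
pickle.dump(d,open("c2.pkl","wb"))
E
```

```text
3.7167 [ 0.51880037 -0.06846874  0.16070042] xang 3.880239740631381 tilt [ 5.10831076e-04 -6.23248318e-05 -9.99999868e-01] 0.04569695994856747 [-0.71686975 -0.23145285  0.68908078]
tool shift mm [-0.77728069 -0.52383017 20.69997901]
```

View pics/wrist2.png

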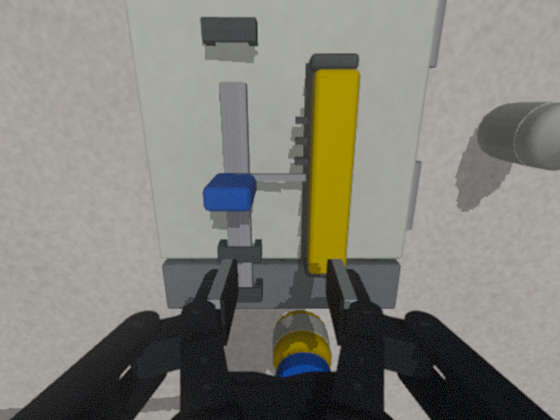

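View pics/side2.png

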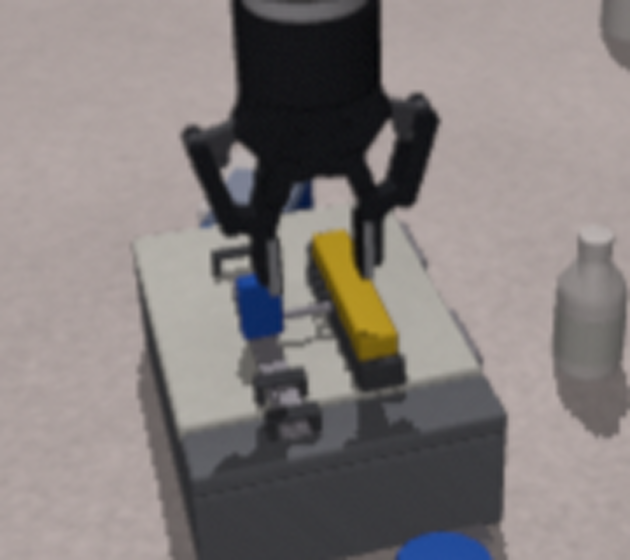

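```bash
python3 - <<'E'
from h import *
import pickle
c=pickle.load(open("c2.pkl","rb"))["wrist"]
for p in [(212,262),(238,262),(328,262),(345,262)]:
    for z in (.140,.147): print(p,z,np.round(onz(c,p,z),4))
im=c["image"][:,:,::-1];cv2.imwrite("pics/w2z.png",cv2.resize(im[150:340,180:390],None,fx=3.6,fy=3.6,interpolation=2))
E
```

```text
(212, 262) 0.14 [ 0.4814 -0.0686  0.14  ]
(212, 262) 0.147 [ 0.4829 -0.0647  0.147 ]
(238, 262) 0.14 [ 0.4954 -0.0677  0.14  ]
(238, 262) 0.147 [ 0.4962 -0.0639  0.147 ]
(328, 262) 0.14 [ 0.5439 -0.0645  0.14  ]
(328, 262) 0.147 [ 0.5424 -0.0608  0.147 ]
(345, 262) 0.14 [ 0.553  -0.0639  0.14  ]
(345, 262) 0.147 [ 0.5512 -0.0602  0.147 ]
```

View pics/w2z.png

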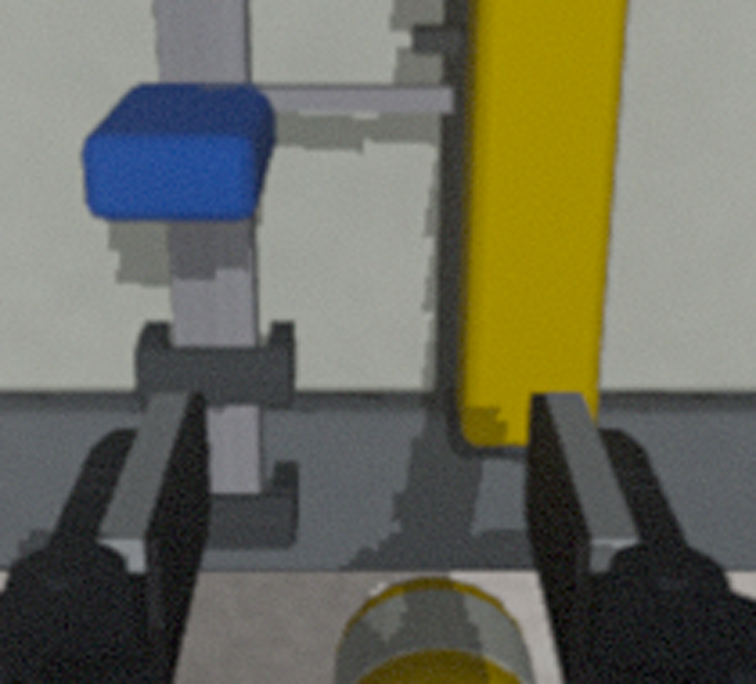

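Request:
apply_moves(rows=[[[0.16,0,0,0,0],[0.16,0,4,0,0],[0.16,0,-8,8,0],[0.16,0,0,8,0],[0.16,0,0,4,0],[0.16,0,0,0,0],[0.16,0,0,0,0],[0.16,0,0,0,0]]])

```text
time_s: 4.48
position: [0.5181, -0.0648, 0.1401]
eef_rot: [0.999, 0.034, -0.0, -0.0]
wrist_force: [-0.2, -0.9, 0.1]
opening: 0.0496
```

```bash
python3 st.py; python3 - <<'E'
from workcell import camera
import cv2
c=camera("side")
cv2.imwrite("pics/side3.png",cv2.resize(c["image"][150:310,160:340,::-1],None,fx=3.5,fy=3.5,interpolation=2))
E
```

```text
4.4833 [ 0.51808534 -0.06478158  0.14007282] xang 3.841813489878033 tilt [-4.12082008e-04  4.17386857e-05 -9.99999914e-01] 0.04957337705604889 [-0.18704937 -0.92296366  0.09702544]
```

View pics/side3.png

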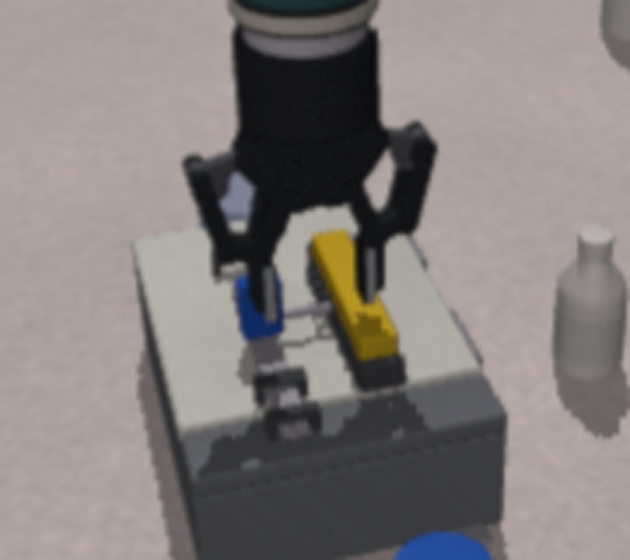

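Request:
apply_moves(rows=[[[0.16,0,0,3,0],[0.16,0,0,3,0],[0.16,0,0,0,0],[0.16,0,0,0,0]]])

```text
time_s: 4.87
position: [0.5179, -0.0648, 0.134]
eef_rot: [0.999, 0.033, -0.0, -0.0]
wrist_force: [-0.7, 0.6, -0.7]
opening: 0.0495
```

Request:
apply_moves(rows=[[[0.16,0,0,2,0],[0.16,0,0,0,0],[0.16,0,0,0,0]]])

```text
time_s: 5.12
position: [0.5181, -0.0648, 0.1322]
eef_rot: [0.999, 0.033, -0.0, -0.0]
wrist_force: [0.9, 0.8, -0.1]
opening: 0.0493
```

Request:
apply_moves(rows=[[[0.16,0,0,2,0],[0.16,0,0,0,0],[0.16,0,0,0,0]]])

```text
time_s: 5.37
position: [0.518, -0.0648, 0.1301]
eef_rot: [0.999, 0.033, -0.0, -0.0]
wrist_force: [0.1, -0.0, -0.4]
opening: 0.0496
```

Request:
apply_moves(rows=[[[0.16,0,0,2,0],[0.16,0,0,0,0],[0.16,0,0,0,0]]])

```text
time_s: 5.62
position: [0.5181, -0.0648, 0.1282]
eef_rot: [0.999, 0.033, -0.0, -0.0]
wrist_force: [1.2, -0.1, 0.8]
opening: 0.0498
```

Request:
apply_moves(rows=[[[0.16,0,0,2,0],[0.16,0,0,0,0],[0.16,0,0,0,0]]])

```text
time_s: 5.87
position: [0.5183, -0.0649, 0.1267]
eef_rot: [0.999, 0.033, 0.0, 0.0]
wrist_force: [-0.4, 0.1, 4.2]
opening: 0.0497
```

Request:
apply_moves(rows=[[[0.16,0,0,2,0],[0.16,0,0,0,0],[0.16,0,0,0,0]]])

```text
time_s: 6.12
position: [0.5184, -0.0649, 0.1245]
eef_rot: [0.999, 0.033, 0.0, 0.0]
wrist_force: [0.0, -0.9, 5.2]
opening: 0.0494
```

Request:
apply_moves(rows=[[[0.16,0,0,2,0],[0.16,0,0,0,0],[0.16,0,0,0,0]]])

```text
time_s: 6.37
position: [0.5184, -0.0649, 0.1226]
eef_rot: [0.999, 0.033, 0.0, 0.0]
wrist_force: [-2.7, -0.7, 6.5]
opening: 0.05
```

Request:
apply_moves(rows=[[[0.16,0,0,1.5,0],[0.16,0,0,1,0],[0.16,0,0,0,0],[0.16,0,0,0,0]]])

```text
time_s: 6.7
position: [0.5184, -0.0649, 0.1203]
eef_rot: [0.999, 0.033, 0.0, 0.0]
wrist_force: [-2.5, -0.9, 6.4]
opening: 0.0495
```

```bash
python3 st.py; python3 - <<'E'
from workcell import camera
import cv2,numpy as np
c=camera("side");w=camera("wrist")
a=cv2.resize(c["image"][170:290,180:300,::-1],(400,400),interpolation=2)
b=cv2.resize(w["image"][110:320,170:380,::-1],(400,400),interpolation=2)
cv2.imwrite("pics/p4.png",np.hstack([a,b]))
E
```

```text
6.7 [ 0.51844748 -0.06492415  0.12032201] xang 3.8394262818823472 tilt [ 5.76045759e-04 -2.22259033e-04 -9.99999809e-01] 0.04952115902433163 [-2.53187213 -0.85173372  6.43376602]
```

View pics/p4.png

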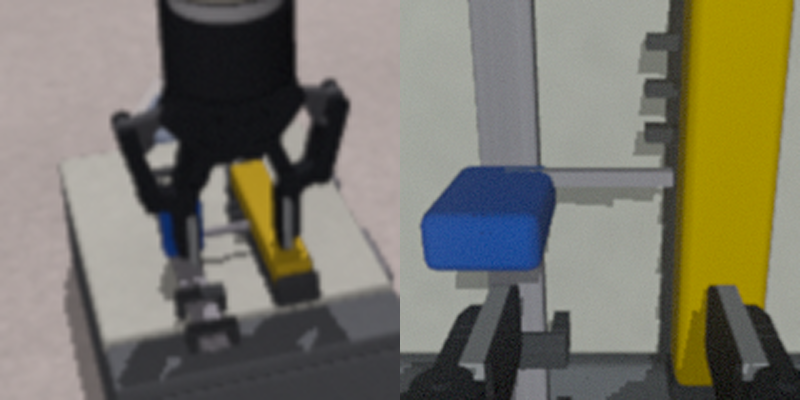

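Request:
apply_moves(rows=[[[0.16,0,-3,0,0],[0.16,0,-3,0,0],[0.16,0,-3,0,0],[0.16,0,-3,0,0],[0.16,0,-3,0,0],[0.16,0,-3,0,0],[0.16,0,0,0,0]]])

```text
time_s: 7.38
position: [0.5188, -0.0482, 0.1211]
eef_rot: [0.999, 0.034, 0.002, 0.002]
wrist_force: [1.1, -5.3, 6.0]
opening: 0.0493
```

```bash
python3 st.py; cat > pic.py <<'E'
from workcell import camera
import cv2,numpy as np,sys
c=camera("side");w=camera("wrist")
a=cv2.resize(c["image"][170:290,180:300,::-1],(400,400),interpolation=2)
b=cv2.resize(w["image"][110:320,170:380,::-1],(400,400),interpolation=2)
cv2.imwrite(f"pics/{sys.argv[1]}.png",np.hstack([a,b]))
E
python3 pic.py p5
```

```text
7.3833 [ 0.51881787 -0.04818113  0.12114649] xang 3.8754905455874127 tilt [ 0.00420874 -0.00300726 -0.99998662] 0.049333767427863 [ 1.05347597 -5.32764326  6.0320324 ]
```

View pics/p5.png

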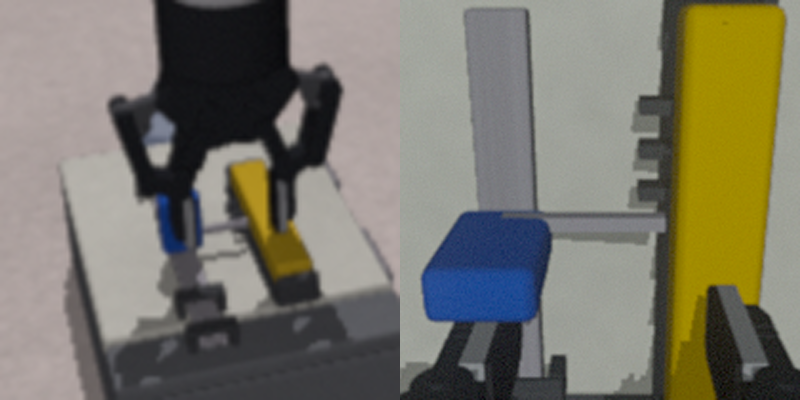

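Request:
apply_moves(rows=[[[0.16,0,0,1,0],[0.16,0,-2,0,0],[0.16,0,-2,0,0],[0.16,0,-2,0,0],[0.16,0,-2,0,0],[0.16,0,-2,0,0],[0.16,0,0,0,0]]])

```text
time_s: 8.07
position: [0.5182, -0.0386, 0.1202]
eef_rot: [0.999, 0.034, 0.002, 0.002]
wrist_force: [0.9, -5.5, 6.3]
opening: 0.0495
```

```bash
python3 st.py; python3 pic.py p6
```

```text
8.0667 [ 0.51817184 -0.03857783  0.12018062] xang 3.8741784986368213 tilt [ 0.00423323 -0.00345366 -0.99998508] 0.04950867154240015 [ 0.86748325 -5.53871528  6.32182789]
```

View pics/p6.png

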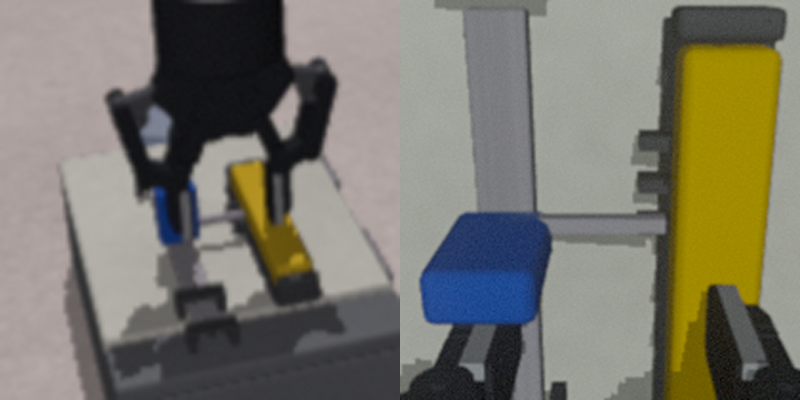

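Request:
apply_moves(rows=[[[0.16,0,-2,0,0],[0.16,0,-2,0,0],[0.16,0,-2,0,0],[0.16,0,-2,0,0],[0.16,0,-2,0,0],[0.16,0,-2,0,0],[0.16,0,-2,0,0],[0.16,0,-2,0,0],[0.16,0,-2,0,0],[0.16,0,-2,0,0],[0.16,0,-2,0,0],[0.16,0,0,0,0]]])

```text
time_s: 9.17
position: [0.5168, -0.0165, 0.1202]
eef_rot: [0.999, 0.034, 0.002, 0.002]
wrist_force: [1.1, -5.7, 5.6]
opening: 0.0496
```

```bash
python3 st.py; python3 pic.py p7
```

```text
9.1667 [ 0.5167537  -0.01649997  0.12020042] xang 3.875088553111965 tilt [ 0.00432089 -0.00321309 -0.9999855 ] 0.04960567919744972 [ 1.0752106  -5.6716237   5.60986649]
```

View pics/p7.png

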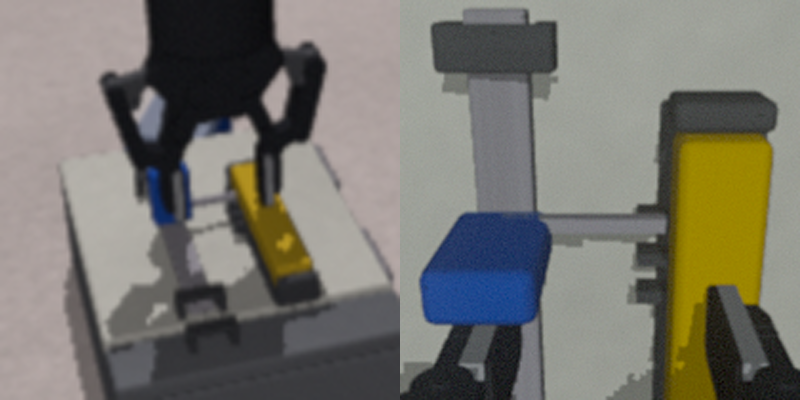

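Request:
apply_moves(rows=[[[0.16,0,-2,0,0],[0.16,0,-2,0,0],[0.16,0,-2,0,0],[0.16,0,-1,0,0],[0.16,0,0,0,0]]])

```text
time_s: 9.68
position: [0.5163, -0.0096, 0.1202]
eef_rot: [0.999, 0.034, 0.002, 0.002]
wrist_force: [0.4, -6.4, 6.5]
opening: 0.0495
```

Request:
apply_moves(rows=[[[0.16,0,-1,0,0],[0.16,0,-1,0,0],[0.16,0,0,0,0]]])

```text
time_s: 9.93
position: [0.5162, -0.0086, 0.1202]
eef_rot: [0.999, 0.034, 0.002, 0.003]
wrist_force: [-0.2, -10.1, 6.7]
opening: 0.0497
```

Request:
apply_moves(rows=[[[0.16,0,-1,0,0],[0.16,0,-1,0,0],[0.16,0,0,0,0]]])

```text
time_s: 10.18
position: [0.5163, -0.0085, 0.1203]
eef_rot: [0.999, 0.035, 0.002, 0.004]
wrist_force: [0.1, -16.9, 6.0]
opening: 0.0496
```

```bash
python3 st.py; python3 pic.py p8
```

```text
10.1833 [ 0.51630461 -0.00845103  0.12030879] xang 4.010396391730312 tilt [ 0.00487444 -0.00876433 -0.99994971] 0.04955511349520541 [  0.11392822 -16.88068574   6.03270901]
```

View pics/p8.png

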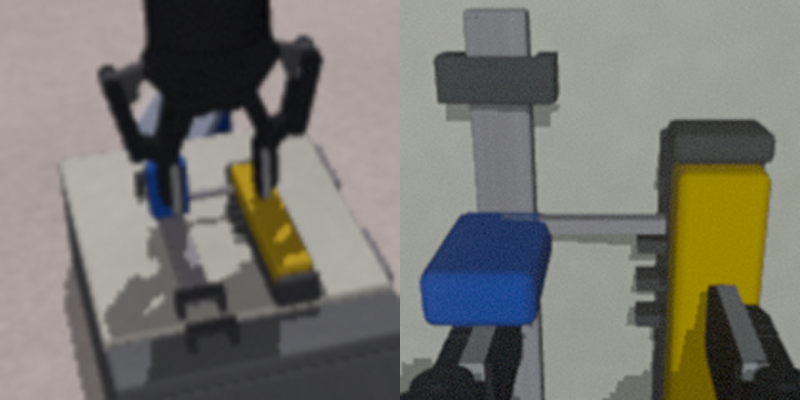

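Request:
apply_moves(rows=[[[0.16,0,3,0,0],[0.16,0,3,0,0],[0.16,0,0,-4,0],[0.16,0,0,-8,0],[0.16,0,0,-15,0],[0.16,0,0,-25,0],[0.16,0,0,-30,0],[0.16,0,0,-30,0],[0.16,0,0,-15,0],[0.16,0,0,0,0],[0.16,0,0,0,0]]])

```text
time_s: 11.2
position: [0.5147, -0.0099, 0.2463]
eef_rot: [0.999, 0.034, 0.001, 0.0]
wrist_force: [-0.8, 0.2, 0.0]
opening: 0.0498
```

```bash
python3 st.py; python3 - <<'E'
from workcell import camera
import cv2,pickle
from h import *
d0=pickle.load(open("c0.pkl","rb"))
d={n:camera(n) for n in ["side","top","wrist"]}
for n,c in d.items(): cv2.imwrite(f"pics/{n}9.png",c["image"][:,:,::-1])
for n in ["side","wrist","top"]:
  c=d[n]
  for k,m in masks(c).items():
    for q in cv2.findContours(m,0,1)[0]:
      if cv2.contourArea(q)<15: continue
      r=cv2.minAreaRect(q); z=.117 if k=="yel" else .134
      print(n,k,np.round(r[0],1),np.round(r[1],1),np.round(onz(c,r[0],z),4))
E
```

```text
11.2 [ 0.51471695 -0.00987028  0.246283  ] xang 3.846312687603888 tilt [ 1.33059411e-03 -9.34814564e-05 -9.99999110e-01] 0.04978749147992542 [-0.8437203   0.15275802  0.04928577]
side yel [285.9 331.8] [30.3 18.6] [ 0.5284 -0.306   0.117 ]
side yel [260.8 233.6] [39.2 12. ] [ 0.5425 -0.0438  0.117 ]
side blue [286.5 315.5] [27. 27.] [ 0.5334 -0.2899  0.134 ]
side blue [229.6 226. ] [16.  10.7] [ 0.481  -0.0253  0.134 ]
wrist yel [298.5 338.2] [26.7 42.7] [ 0.539  -0.1486  0.117 ]
wrist yel [316.2 219.5] [ 27.8 127.9] [ 0.5438 -0.0203  0.117 ]
wrist blue [299.4 357.4] [33.1 40.3] [ 0.5396 -0.1563  0.134 ]
wrist blue [248.5 187.5] [15. 29.] [0.4851 0.0092 0.134 ]
top yel [387.6 232.5] [19.7  7.5] [ 0.5374 -0.1943  0.117 ]
top blue [308.5 254.5] [7. 3.] [0.4836 0.0064 0.134 ]
top blue [396. 229.] [18. 18.] [ 0.5444 -0.2119  0.134 ]
```

View pics/wrist9.png

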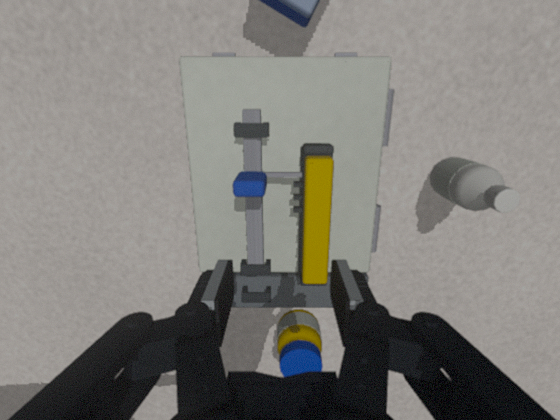

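View pics/side9.png

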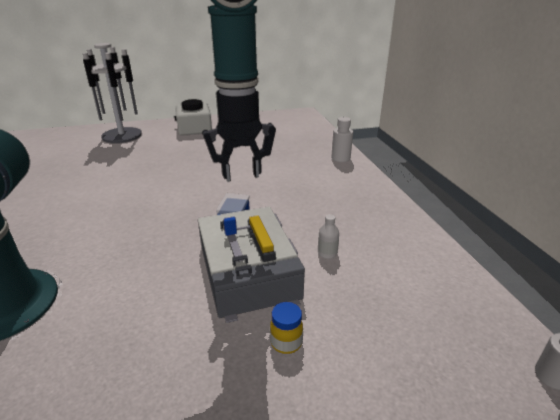

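```bash
python3 -c "
from workcell import job_done
print(job_done())"
```

```text
the job is handed in; nothing more can be done
None
```

The bolt is fully open and the catch has sprung back up behind it. I handed the job in after 11.2 s of the 38 s allowed; `job_done()` gives no verdict, so what follows is from my own checks.

**What I did:** I set the jaws about 50 mm apart across the catch and the bolt. One fingertip pressed the catch an estimated 7 mm (about 6 N). The other pushed the knob along until the bolt met its stop, where the push force rose to 17 N with no further motion. I then backed off and lifted the hand about 125 mm clear.

**Last checks:**
- **Bolt:** The wrist camera puts the knob about 43 mm further along than at the start. The bolt began roughly 3 mm open, so it is near 46 mm. Its arm is past all three catch teeth.
- **Catch:** It sits in the same place in the side picture as before, to within 0.3 pixel, so it is back up.
- **Bystanders:** The jar's position is unchanged to within a pixel. The bottle and tip box look unmoved by eye; I did not measure them.
- **Contact:** The wrist force is within its roughly 1 N noise, so the hand touches nothing.

**Disagreements:** The camera views differed by 1–2 mm in x on where the safe stands, and I used a value in between. In the last top view the catch was not picked up by the colour mask, and only part of the knob was (probably the arm in the way), so for those I relied on the side and wrist cameras.

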